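# Register a square pot on the decorating wheel and hold it

## Task

In this pottery studio a square pot has to be held in register for painting. First, before moving the pot, turn the decorating wheel counter-clockwise by its orange peg until the brass lug on its rim comes up fully against the red stop post. Then set the square white pot with the blue band upright on the wheel inside the corner made by the blue and the yellow strip, push it flush against both strips at once, and finish while still holding it there, pressing firmly on both, with the wheel still at its stop; leave all the other things on the table where they are.

Things in the scene. Friction and masses are not known exactly. Their poses are not given: they have to be found in the camera images.
- wheel (a joint): angle of the decorating wheel in rad: grows counter-clockwise seen from above, limited to 0..1.5; at 1.5 the brass lug on the rim is against the red stop post. Stiff plain bearing: needs about 0.4 N m (some 4 N at the peg) to turn and stays where it is left; it has no spring.
- wheel_top (a point): centre of the top of the wheel (flat aluminium disc, 260 mm diameter), on its vertical axis, 65 mm above the table. The frame turns with the wheel, z up. The blue strip's inner face is its plane x = +28 mm, the yellow strip's its plane y = +28 mm: the pot is seated with its centre on the axis and its sides parallel to x and y
- peg_top (a point): centre of the top of the orange upright peg by which the wheel is turned: 20 mm diameter, 45 mm tall, standing on the disc 110 mm from the axis (at x = +78, y = -78 mm in the wheel_top frame)
- strip_a (a point): blue fence strip fixed on the wheel: 70 mm long (along the wheel's y), 8 mm thick, 14 mm tall; this point is the centre of its top. Its inner face looks along -x of the wheel_top frame
- strip_b (a point): yellow fence strip fixed on the wheel at right angles to the blue one: 70 mm long (along the wheel's x), 8 mm thick, 14 mm tall; this point is the centre of its top. Its inner face looks along -y of the wheel_top frame
- foot: fixed foot under the wheel; origin on the wheel's axis at table height. It carries the red stop post, 14 x 22 mm and 78 mm tall, 155 mm from the axis on the side away from the robot and to the left
- pot: open square pot of white bisque with a blue band near the rim: 56 x 56 mm outside, 64 mm tall, walls 6 mm, about 0.24 kg; origin at the centre of its underside, z up, x and y along its sides. Any side may meet either strip. Friction on wheel and strips is about 0.6: a pot borne down hard drags. It starts standing on the table to the left of the wheel
- cup: bystander: round terracotta cup, 68 mm diameter, 70 mm tall; origin at the centre of its underside
- jar_a: bystander: white screw jar with a yellow band, 58 mm diameter, 66 mm tall; origin at the centre of its underside
- jar_b: bystander: white screw jar with a blue band, 58 mm diameter, 66 mm tall; origin at the centre of its underside
- jar_c: bystander: white screw jar with an orange band, 58 mm diameter, 66 mm tall; origin at the centre of its underside
- lid_blue: bystander: white jar lid with blue paint in it, 60 mm diameter, 12 mm tall; origin at the centre of its underside
- brush_jar: bystander: amber glass jar of paint brushes, 90 mm diameter, 200 mm tall with the brushes; origin at the centre of its underside
- rib: bystander: flat wooden rib lying on the table, 110 x 50 x 8 mm; origin at the centre of its underside

How it is judged:
By the outcome, as a careful person would: the job done as asked, in the order asked, and still so for the second after the job is handed in, while the arm keeps its last pose, push and grip.
It also fails if it takes over 72 s, if anything falls off the work surface, if the arm or the gripper's body presses on something with over 40 N, if the wrist force passes 120 N, or if a joint passes its speed limit or range.

## Robot

A 6-joint arm with a two-finger parallel gripper is mounted at the origin on the work surface. World frame = base frame: x ahead of the robot, y to its left, z up, the work surface at z = 0. Lengths are in m, angles in rad, forces in N, time in s.
With the tool pointing down it reaches from about 0.25 to 0.775 m from the base axis. Payload 4 kg.
Tool frame: the origin (TCP) lies midway between the tips of the shut fingers; the grasp point (between the pads) lies 19 mm behind it; y points along the fingers, x is the direction in which the jaws open and shut, and the axes are right-handed (so a half turn about y gives the same grasp; the last joint's range is limited). The gripper opens to 94 mm and grips with 3 to 60 N. Pads are 16 mm wide; open, the fingers measure 119 mm over their backs; the gripper's body (75 mm by 177 mm) begins 78 mm behind the grasp point.
Start: joints at [1.16, 0.087, 1.371, -0, 1.684, -0.103], TCP at [0.167, 0.524, 0.206] pointing down, gripper open.
Joint ranges: [-3.1, 3.1], [-0.76, 2.03], [0.27, 2.55], [-1.08, 4.22], [0.17, 2.65], [-2.57, 2.57]. Speed limits (rad/s): [2.79, 2.79, 3.14, 3.14, 3.14, 3.14].

## Interface

Orientations are given as [roll, pitch, yaw] about the fixed x, y, z axes, in that order (R = Rz(yaw) Ry(pitch) Rx(roll)).
In Python, from bench import robot gives the robot as it stands.
- The arm moves only by the shell command python3 -m creep 'ROWS'. ROWS is JSON, a list of rows, each a list of 7 numbers: the shift along the tool's x, y, z in mm, then the turn, a rotation vector about the tool's x, y, z in degrees, then the closure in counts, from 0 (fully open) to 255 (shut). A call has 1 to 5 rows; each row is the pose to reach, as a shift and turn from the pose commanded when the call began, along the tool's axes at that moment; what a row does not reach only later rows make up. A row lasts 1/8 s, in which the tool goes at most 62.5 mm and 10.7 degrees, less where a joint would pass 70% of its speed; a pose out of reach is approached as far as the arm can. A call with a gripper value outside its range is refused whole. The fingers move at their own pace and stop on an object; the grip force is fixed at half the most. Time passes only in rows, so rows that repeat a pose let the fingers close. It gives the time, the measured TCP pose, the force and the opening at its end, in the units of the state.
- robot.get_obs(): the state, without advancing time (a new reading comes with each control period).
- robot.snapshot(name): name is "scene" or "top" or "wrist"; returns a dict with "color" (480x640x3 uint8, blue, green, red), "fx", "fy", "cx", "cy" (pixels), "world_from_camera" (4x4, takes a point from camera to world coordinates); the wrist camera has in their place "mount" (4x4, takes a point from camera to tool coordinates, whose origin is the TCP and whose axes are the tool frame's). Camera axes: x right, y down, z forward; pixel columns grow to the right and rows downward; lengths in m; the calibration is good to about 2 mm. A picture is of the moment at which its call begins: read the wrist's pose just before it. There is no depth.
- robot.close_job(): hands the job in, once; it reports no verdict.
Trained networks look in the newest picture that a camera, given by its name, has taken for a name from the list of things; names that differ only in an ending like _2 or _b are one class to them, and where a whole thing is asked for, a point or a joint stands for the part that bears it (a point fixed in the world has none). Each returns a list of dicts, best first, with "p" (0 to 1); they miss things now and then, are a little off and sometimes report something else, mostly with a low value. They report only what shows in the picture. A call takes as long as a camera call.
- robot.spot_in(name, camera): "point" ([x, y, z] in m, in world coordinates, good to about 4 mm: the middle of the surface that is visible of it).
- robot.landmark_of(name, camera): "point" ([x, y, z] in m, in world coordinates, good to about 4 mm: a listed point, or the origin of a listed thing).
The state is a dict: "time": time; "joint_positions": joint angles; "qvel": joint speeds; "joint_torque": joint torques, N m; "tool_pos": TCP position; "ee_rot": TCP orientation; "wrist_force": force on the tool from outside, world axes, zero at the start; "wrist_torque": the same for the moment, N m; "width": finger opening in m.
Only numpy, scipy, OpenCV 4.12 (cv2) and the standard library are available. Lean on these libraries where they do the work, as an engineer would, in place of code of your own. Each camera call takes 0.05 s, during which the arm holds its last target.

## Working session

There is one attempt and no reset: what is moved stays moved. The work goes in short steps, Python scripts to look and compute and a shell command to move; the robot and the scene stay as the last step left them, time stands still between calls to the robot, and variables do not carry over. Pictures are saved under pics/ and viewed, and the job is handed in when it is done.

```bash
ls; mkdir -p pics
cat > h.py <<'E'
import numpy as np, cv2
from bench import robot
from scipy.spatial.transform import Rotation as R
def snap(cam,name):
    o=robot.get_obs(); s=robot.snapshot(cam); cv2.imwrite(f"pics/{name}.png",s["color"]); return o,s
def T(o):
    M=np.eye(4); M[:3,:3]=R.from_euler('xyz',o["ee_rot"]).as_matrix(); M[:3,3]=o["tool_pos"]; return M
def cammat(o,s):
    return s["world_from_camera"] if "world_from_camera" in s else T(o)@np.array(s["mount"])
def pix2w(o,s,u,v,z):
    M=np.array(cammat(o,s)); d=M[:3,:3]@np.array([(u-s["cx"])/s["fx"],(v-s["cy"])/s["fy"],1]); c=M[:3,3]
    return c+d*(z-c[2])/d[2]
def w2pix(o,s,p):
    M=np.linalg.inv(np.array(cammat(o,s))); q=M[:3,:3]@np.array(p)+M[:3,3]
    return np.array([q[0]/q[2]*s["fx"]+s["cx"],q[1]/q[2]*s["fy"]+s["cy"]])
E
python3 - <<'E'
from h import *
np.set_printoptions(precision=4,suppress=True)
o=robot.get_obs(); print(o["time"],o["tool_pos"],o["ee_rot"],o["width"],o["wrist_force"])
for c in("top","scene"):
    o,s=snap(c,c+"0")
    for n in["wheel_top","peg_top","strip_a","strip_b","foot","pot","cup","jar_a","lid_blue","brush_jar","rib"]:
        r=robot.landmark_of(n,c); print(c,n,[(np.round(x["point"],3).tolist(),round(x["p"],2)) for x in r[:4]])
print(robot.get_obs()["time"])
E
```

```text
pics
0.0 [0.1664 0.5237 0.2043] [-1.5706  0.0021  1.2631] 0.0941617901254657 [-0.6035 -0.0366  0.3146]
top wheel_top [([0.542, -0.129, 0.063], 0.74)]
top peg_top [([0.443, -0.098, 0.112], 0.8)]
top strip_a [([0.562, -0.159, 0.082], 0.9), ([0.517, -0.151, 0.074], 0.72)]
top strip_b [([0.562, -0.159, 0.082], 0.9), ([0.517, -0.151, 0.074], 0.72)]
top foot [([0.54, -0.137, 0.001], 0.57)]
top pot [([0.458, 0.309, 0.001], 0.67)]
top cup [([0.636, 0.21, 0.002], 0.94)]
top jar_a [([0.468, -0.425, -0.002], 0.75), ([0.454, 0.127, -0.001], 0.74), ([0.7, -0.356, 0.0], 0.65)]
top lid_blue [([0.747, 0.082, -0.001], 0.51)]
top brush_jar [([0.547, 0.531, -0.0], 0.91), ([0.7, -0.356, -0.001], 0.44)]
top rib [([0.376, -0.282, 0.001], 0.71)]
scene wheel_top [([0.54, -0.138, 0.062], 0.78)]
scene peg_top [([0.439, -0.094, 0.11], 0.68)]
scene strip_a [([0.56, -0.159, 0.08], 0.89), ([0.518, -0.148, 0.079], 0.7)]
scene strip_b [([0.56, -0.159, 0.08], 0.89), ([0.518, -0.148, 0.079], 0.7)]
scene foot [([0.542, -0.135, 0.0], 0.97)]
scene pot [([0.461, 0.31, -0.0], 0.6), ([0.467, -0.422, -0.003], 0.26), ([0.746, 0.088, 0.0], 0.17)]
scene cup []
scene jar_a [([0.457, 0.128, -0.0], 0.68), ([0.472, -0.422, 0.001], 0.61)]
scene lid_blue [([0.746, 0.088, 0.001], 0.83)]
scene brush_jar [([0.546, 0.533, 0.001], 0.64)]
scene rib [([0.374, -0.282, 0.002], 0.64)]
1.2
```

View pics/top0.png

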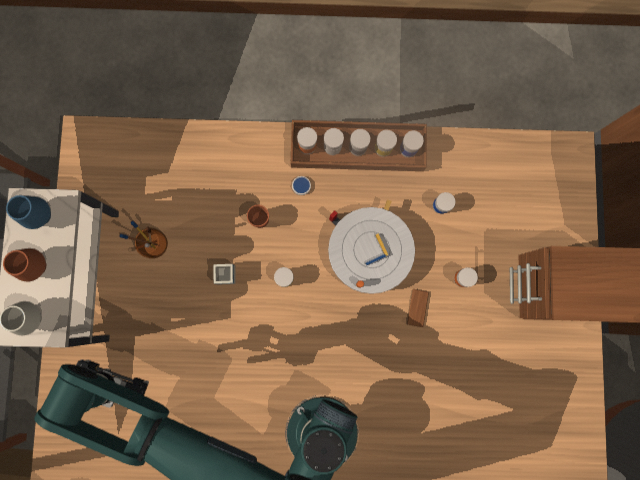

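View pics/scene0.png

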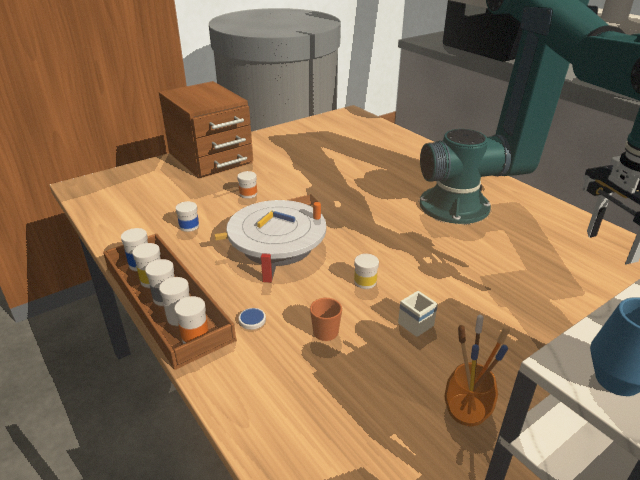

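The wheel is at px (372,250), the peg at (360,284), the lug near (385,203), the red post at (333,217) and the pot at (222,273). The networks agree with the picture. Next I bring the tool over the wheel.

```bash
cat >> h.py <<'E'
np.set_printoptions(precision=4,suppress=True)
def to(p,yawdeg=None):
    o=robot.get_obs(); M=T(o); d=M[:3,:3].T@(np.array(p)-M[:3,3])*1000
    out=np.round(d,1).tolist()
    if yawdeg is not None:
        G=R.from_euler('xyz',[-np.pi/2,0,np.radians(yawdeg)]).as_matrix()
        out+=np.round(np.degrees(R.from_matrix(M[:3,:3].T@G).as_rotvec()),2).tolist()
    print("t",round(o["time"],2),"pos",np.round(o["tool_pos"],4),"rpy",np.round(np.degrees(o["ee_rot"]),2),"->",out)
E
python3 - <<'E'
from h import *
s=robot.snapshot("wrist"); print(np.array(s["mount"]),s["fx"],s["cx"],s["cy"])
to([0.40,-0.10,0.27],72)
o=robot.get_obs();print(o["joint_positions"])
E
```

```text
[[ 1.     -0.0006 -0.0004  0.0002]
 [ 0.0003 -0.2406  0.9706 -0.1793]
 [-0.0007 -0.9706 -0.2406  0.07  ]
 [ 0.      0.      0.      1.    ]] 364.9002300178664 324.26121374171754 242.0419329302785
t 1.25 pos [0.1666 0.5242 0.2055] rpy [-90.    -0.    72.36] -> [-524.1, -64.5, -411.5, 0.0, 0.36, 0.0]
[ 1.1599  0.0872  1.3707 -0.      1.6836 -0.1031]
```

```bash
python3 -m creep '[[-49,-30,-38,0,0,0,0],[-98,-60,-76,0,0,0,0],[-147,-64,-115,0,0,0,0],[-196,-64,-154,0,0,0,0],[-245,-64,-192,0,0,0,0]]'; python3 -m creep '[[-49,0,-38,0,0,0,60],[-98,0,-76,0,0,0,120],[-147,0,-115,0,0,0,140],[-196,0,-154,0,0,0,140],[-245,0,-192,0,0,0,140]]';python3 -m creep '[[-34,0,-28,0,0,0,140],[-34,0,-28,0,0,0,140]]'
python3 - <<'E'
from h import *
o,s=snap("wrist","w1"); print(o["time"],o["tool_pos"],np.degrees(o["ee_rot"]),o["width"],o["joint_positions"])
for n in["wheel_top","peg_top","strip_a","strip_b"]:
    r=robot.landmark_of(n,"wrist"); print(n,[(np.round(x["point"],4).tolist(),round(x["p"],2)) for x in r[:4]])
E
```

```text
time: 1.88
tool_pos: [0.2717, 0.2419, 0.27]
ee_rot: [-1.572, -0.001, 1.264]
wrist_force: [1.7, 0.0, -0.3]
width: 0.0939
time: 2.5
tool_pos: [0.3804, -0.0502, 0.2698]
ee_rot: [-1.573, -0.001, 1.262]
wrist_force: [0.9, 0.6, -0.1]
width: 0.0471
time: 2.75
tool_pos: [0.3967, -0.0913, 0.2687]
ee_rot: [-1.569, 0.0, 1.258]
wrist_force: [0.1, 0.6, -0.1]
width: 0.0423
2.75 [ 0.3967 -0.0913  0.2687] [-89.9001   0.0057  72.0724] 0.04233789915005115 [-0.3655 -0.2366  1.5493 -0.0002  1.8306 -1.6235]
wheel_top [([0.5429, -0.1334, 0.0657], 0.9)]
peg_top [([0.4411, -0.1022, 0.1111], 0.56)]
strip_a [([0.5167, -0.1477, 0.0767], 0.87)]
strip_b [([0.5167, -0.1477, 0.0767], 0.87)]
```

View pics/w1.png

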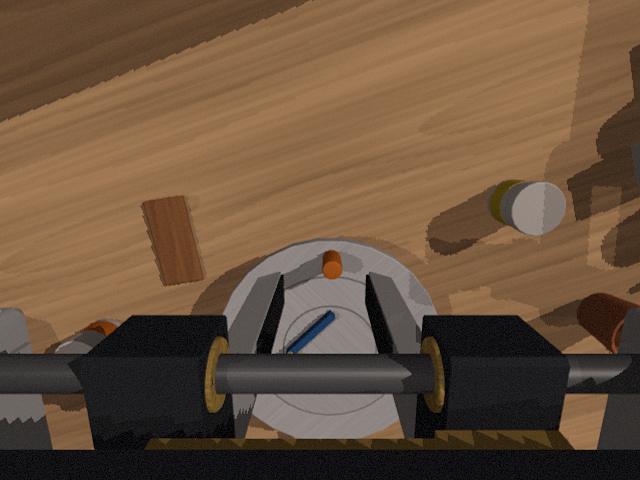

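Run:
```python
from h import *
o=robot.get_obs(); s=robot.snapshot("wrist")
im=s["color"]; cv2.imwrite("pics/w1z.png",cv2.resize(im[230:350,270:400],None,fx=5,fy=5,interpolation=cv2.INTER_CUBIC))
print(pix2w(o,s,332,270,.11))
for p in([.543,-.135,.065],): print(w2pix(o,s,p))
```

```text
[ 0.4389 -0.0933  0.11  ]
[323.5675 348.8871]
```

View pics/w1z.png

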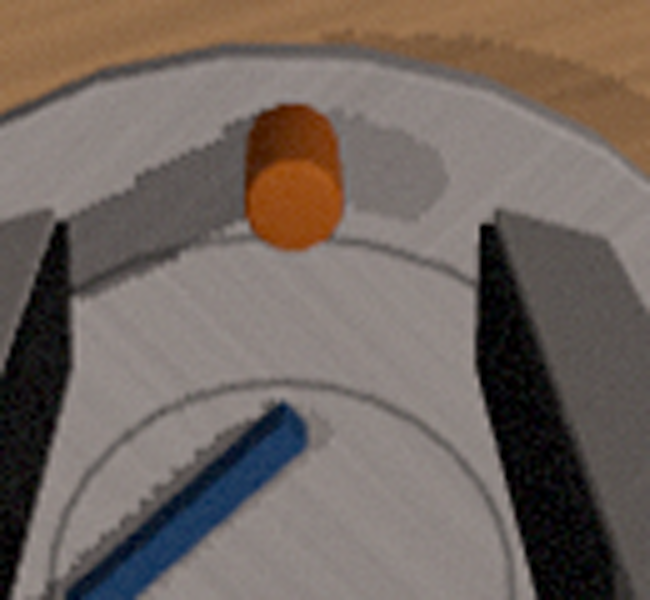

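Run:
```python
from h import *
s=robot.snapshot("top"); im=s["color"]
# wheel centre etc
cv2.imwrite("pics/t1z.png",cv2.resize(im[190:310,300:440],None,fx=5,fy=5,interpolation=cv2.INTER_CUBIC))
o=robot.get_obs()
for n,p in dict(axis=[.542,-.134,.065],peg=[.441,-.098,.11]).items(): print(n,(w2pix(o,s,p)-[300,190])*5)
```

```text
axis [357.7011 300.7326]
peg [300.8863 464.2896]
```

View pics/t1z.png

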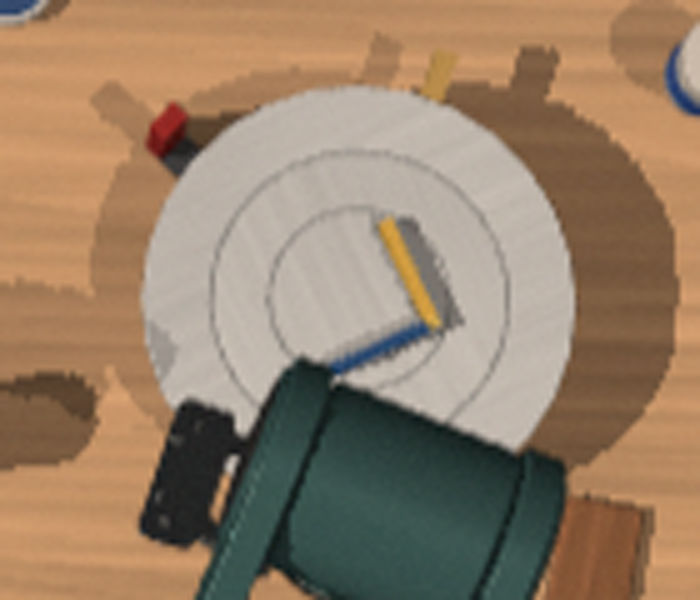

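Run:
```python
from h import *
to([.439,-.095,.27],72);to([.439,-.095,.083],70)
```

```text
t 3.1 pos [ 0.3963 -0.0879  0.2698] rpy [-90.06  -0.01  72.49] -> [6.1, -0.1, -42.8, 0.05, 0.49, 0.01]
t 3.1 pos [ 0.3963 -0.0879  0.2698] rpy [-90.06  -0.01  72.49] -> [6.0, 186.9, -42.7, 0.05, 2.49, 0.01]
```

```bash
python3 -m creep '[[6,0,-43,0,2,0,150],[6,60,-43,0,2,0,150],[6,110,-43,0,2,0,150],[6,130,-43,0,2,0,150],[6,130,-43,0,2,0,150]]'
python3 - <<'E'
from h import *
o,s=snap("wrist","w2"); print(o["time"],o["tool_pos"],np.degrees(o["ee_rot"]),o["width"],o["wrist_force"]); to([.439,-.095,.083],70)
E
```

```text
time: 3.72
tool_pos: [0.4379, -0.095, 0.1377]
ee_rot: [-1.567, -0.0, 1.23]
wrist_force: [-0.2, -0.7, 0.6]
width: 0.0384
3.725 [ 0.4379 -0.095   0.1377] [-89.766   -0.009   70.4485] 0.03841892291246137 [-0.2046 -0.6734  0.5784]
t 3.77 pos [ 0.4391 -0.0956  0.1395] rpy [-89.97  -0.    70.43] -> [0.6, 56.5, 0.2, -0.03, 0.43, 0.0]
```

View pics/w2.png

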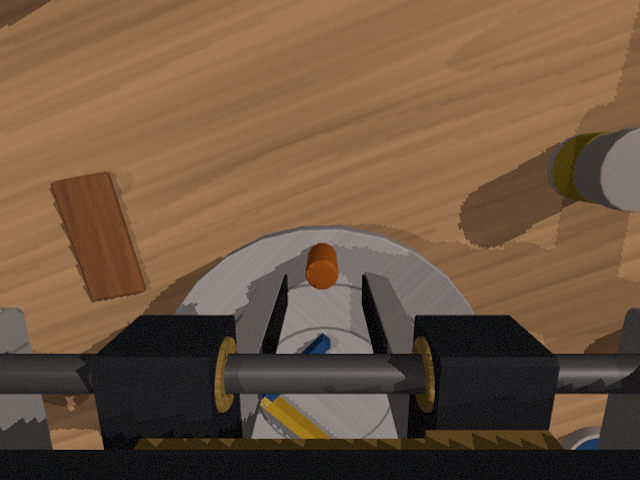

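```bash
python3 - <<'E'
from h import *
o=robot.get_obs(); s=robot.snapshot("wrist")
print(pix2w(o,s,322,272,.11), w2pix(o,s,o["tool_pos"]))
E
python3 -m creep '[[1,30,0,0,0,0,150],[1,56,0,0,0,0,150],[1,56,0,0,0,0,150]]'
```

```text
[ 0.439  -0.0969  0.11  ] [324.0548 289.4664]
time: 4.2
tool_pos: [0.4392, -0.095, 0.0834]
ee_rot: [-1.57, -0.0, 1.228]
wrist_force: [0.5, -0.0, 0.2]
width: 0.039
```

```bash
cat > arc.py <<'E'
from h import *
import sys
C=np.array([.542,-.1345]); o=robot.get_obs(); M=T(o)
for a in map(float,sys.argv[1:]):
    p=[*(C+.110*np.array([np.cos(np.radians(a)),np.sin(np.radians(a))])),.083]; to(p,min(a-89.4,116))
E
python3 arc.py 165 173 181 189 197
```

```text
t 4.2 pos [ 0.4392 -0.095   0.0834] rpy [-89.93  -0.01  70.38] -> [-11.5, 0.4, -0.5, -0.07, -5.22, 0.01]
t 4.2 pos [ 0.4392 -0.095   0.0834] rpy [-89.93  -0.01  70.38] -> [-26.7, 0.4, -2.8, -0.07, -13.22, 0.01]
t 4.2 pos [ 0.4392 -0.095   0.0834] rpy [-89.93  -0.01  70.38] -> [-41.4, 0.3, -7.1, -0.07, -21.22, 0.02]
t 4.2 pos [ 0.4392 -0.095   0.0834] rpy [-89.93  -0.01  70.38] -> [-55.4, 0.3, -13.5, -0.07, -29.22, 0.02]
t 4.2 pos [ 0.4392 -0.095   0.0834] rpy [-89.93  -0.01  70.38] -> [-68.3, 0.3, -21.8, -0.07, -37.22, 0.03]
```

```bash
python3 -m creep '[[0,0,0,0,0,0,190],[-11,0,-1,0,-5,0,190],[-27,0,-3,0,-13,0,190],[-41,0,-7,0,-21,0,190],[-41,0,-7,0,-21,0,190]]'; python3 arc.py 186 191 196 201 205
```

```text
time: 4.82
tool_pos: [0.4336, -0.1374, 0.0855]
ee_rot: [-1.574, 0.002, 1.592]
wrist_force: [1.3, 0.7, -0.5]
width: 0.0237
t 4.83 pos [ 0.4336 -0.1374  0.0855] rpy [-90.18   0.11  91.21] -> [-8.6, 2.5, 1.2, 0.18, -5.39, -0.12]
t 4.83 pos [ 0.4336 -0.1374  0.0855] rpy [-90.18   0.11  91.21] -> [-18.1, 2.5, -0.0, 0.17, -10.39, -0.12]
t 4.83 pos [ 0.4336 -0.1374  0.0855] rpy [-90.18   0.11  91.21] -> [-27.5, 2.5, -2.1, 0.17, -15.39, -0.13]
t 4.83 pos [ 0.4336 -0.1374  0.0855] rpy [-90.18   0.11  91.21] -> [-36.6, 2.6, -4.9, 0.16, -20.39, -0.14]
t 4.83 pos [ 0.4336 -0.1374  0.0855] rpy [-90.18   0.11  91.21] -> [-43.8, 2.6, -7.8, 0.16, -24.39, -0.15]
```

```bash
python3 -m creep '[[-9,0,1,0,-5,0,190],[-18,0,0,0,-10,0,190],[-27,0,-2,0,-15,0,190],[-36,0,-5,0,-20,0,190],[-44,0,-8,0,-24,0,190]]'; python3 arc.py 208 212 216 220 224
python3 - <<'E'
from h import *
s=robot.snapshot("top"); im=s["color"]
cv2.imwrite("pics/t2z.png",cv2.resize(im[190:310,300:440],None,fx=5,fy=5,interpolation=cv2.INTER_CUBIC))
E
```

```text
time: 5.45
tool_pos: [0.4426, -0.1786, 0.0851]
ee_rot: [-1.574, -0.001, 2.014]
wrist_force: [1.4, 4.7, 2.8]
width: 0.0239
t 5.45 pos [ 0.4426 -0.1786  0.0851] rpy [-90.2   -0.07 115.4 ] -> [-7.8, 2.1, 1.2, 0.2, -0.6, 0.07]
t 5.45 pos [ 0.4426 -0.1786  0.0851] rpy [-90.2   -0.07 115.4 ] -> [-15.4, 2.1, 0.6, 0.2, -0.6, 0.07]
t 5.45 pos [ 0.4426 -0.1786  0.0851] rpy [-90.2   -0.07 115.4 ] -> [-23.0, 2.1, -0.6, 0.2, -0.6, 0.07]
t 5.45 pos [ 0.4426 -0.1786  0.0851] rpy [-90.2   -0.07 115.4 ] -> [-30.5, 2.1, -2.3, 0.2, -0.6, 0.07]
t 5.45 pos [ 0.4426 -0.1786  0.0851] rpy [-90.2   -0.07 115.4 ] -> [-37.9, 2.1, -4.4, 0.2, -0.6, 0.07]
```

View pics/t2z.png

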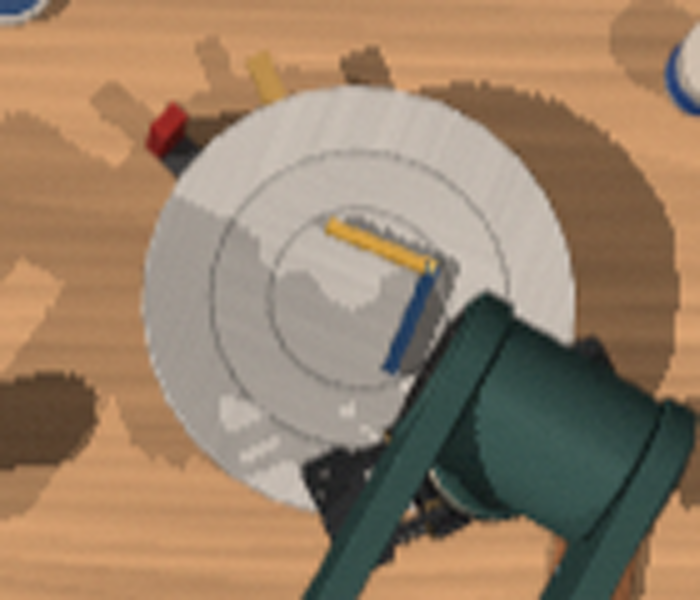

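```bash
python3 -m creep '[[-8,0,1,0,0,0,190],[-15,0,1,0,0,0,190],[-22,0,0,0,0,0,190],[-22,0,0,0,0,0,190]]'; python3 arc.py 220 224
python3 - <<'E'
from h import *
s=robot.snapshot("top"); im=s["color"]
cv2.imwrite("pics/t3z.png",cv2.resize(im[190:310,300:440],None,fx=5,fy=5,interpolation=cv2.INTER_CUBIC))
print(robot.get_obs()["joint_positions"])
E
```

```text
time: 6.0
tool_pos: [0.451, -0.2012, 0.0833]
ee_rot: [-1.57, 0.002, 2.012]
wrist_force: [-1.0, 0.2, 1.2]
width: 0.0242
t 6.0 pos [ 0.451  -0.2012  0.0833] rpy [-89.96   0.09 115.3 ] -> [-6.5, 0.3, -4.3, -0.04, -0.7, -0.09]
t 6.0 pos [ 0.451  -0.2012  0.0833] rpy [-89.96   0.09 115.3 ] -> [-13.9, 0.3, -6.5, -0.04, -0.7, -0.09]
[-0.5332  0.0195  1.6877 -0.0016  1.4333 -2.5456]
```

View pics/t3z.png

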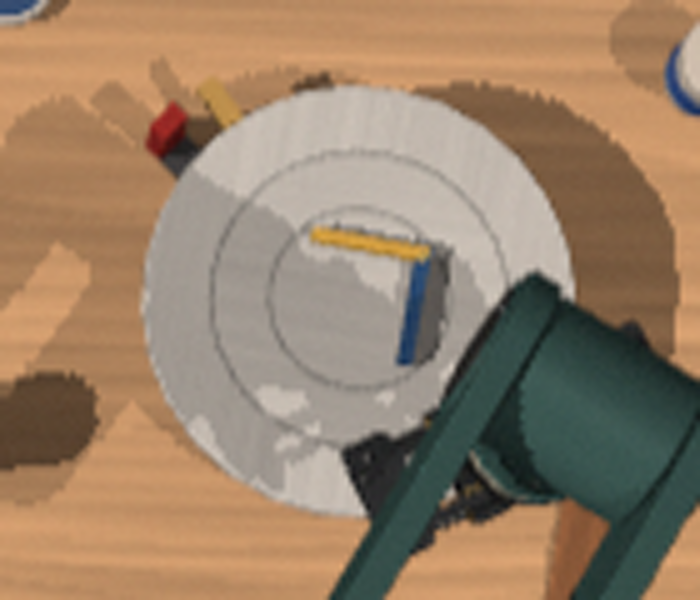

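```bash
python3 -m creep '[[-6,0,-4,0,6,0,190],[-10,0,-5,0,6,0,190],[-14,0,-6,0,6,0,190],[-14,0,-6,0,6,0,190]]'; python3 arc.py 228 232
python3 - <<'E'
from h import *
s=robot.snapshot("top"); im=s["color"]
cv2.imwrite("pics/t4z.png",cv2.resize(im[190:310,300:440],None,fx=5,fy=5,interpolation=cv2.INTER_CUBIC))
o=robot.get_obs();print(o["joint_positions"],o["wrist_force"])
E
```

```text
time: 6.55
tool_pos: [0.4602, -0.2088, 0.0824]
ee_rot: [-1.567, -0.005, 1.91]
wrist_force: [-7.3, 5.0, 2.2]
width: 0.0238
t 6.55 pos [ 0.4602 -0.2088  0.0824] rpy [-89.77  -0.3  109.44] -> [-9.7, -0.6, -5.3, -0.21, -6.56, 0.31]
t 6.55 pos [ 0.4602 -0.2088  0.0824] rpy [-89.77  -0.3  109.44] -> [-16.3, -0.7, -9.2, -0.21, -6.56, 0.31]
[-0.5383  0.0512  1.6565  0.0002  1.4402 -2.4485] [-7.777   5.3122  2.0091]
```

View pics/t4z.png

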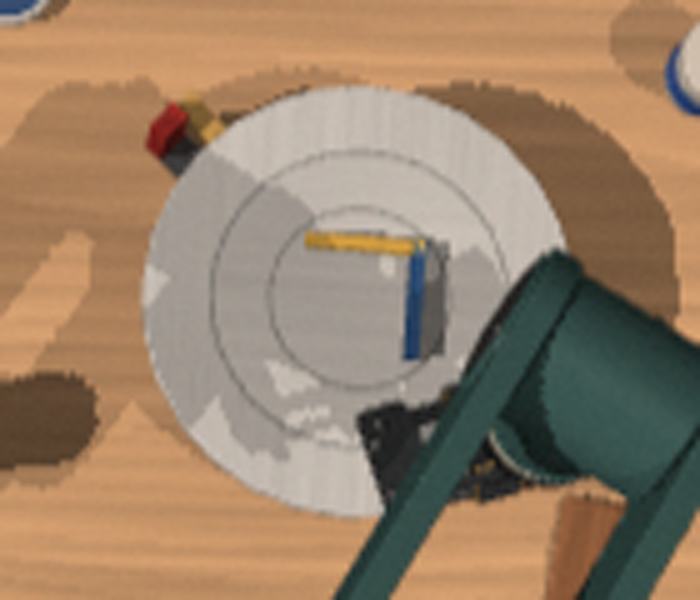

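```bash
python3 -m creep '[[-3,0,-2,0,0,0,190],[-5,0,-4,0,0,0,190],[-5,0,-4,0,0,0,190]]'; python3 -m creep '[[-3,0,-3,0,0,0,190],[-3,0,-3,0,0,0,190]]';  python3 - <<'E'
from h import *
s=robot.snapshot("top"); im=s["color"]
cv2.imwrite("pics/t5z.png",cv2.resize(im[190:310,300:440],None,fx=5,fy=5,interpolation=cv2.INTER_CUBIC))
o=robot.get_obs();print(o["joint_positions"],o["wrist_force"],o["tool_pos"])
E
```

```text
time: 6.98
tool_pos: [0.4617, -0.2082, 0.0819]
ee_rot: [-1.561, -0.016, 1.911]
wrist_force: [-15.9, 13.8, 9.0]
width: 0.0243
time: 7.22
tool_pos: [0.4632, -0.2078, 0.0816]
ee_rot: [-1.557, -0.023, 1.911]
wrist_force: [-21.8, 19.0, 13.6]
width: 0.0243
[-0.536   0.0719  1.6365  0.0038  1.4596 -2.4482] [-21.4405  18.026   13.9368] [ 0.4631 -0.2077  0.0816]
```

View pics/t5z.png

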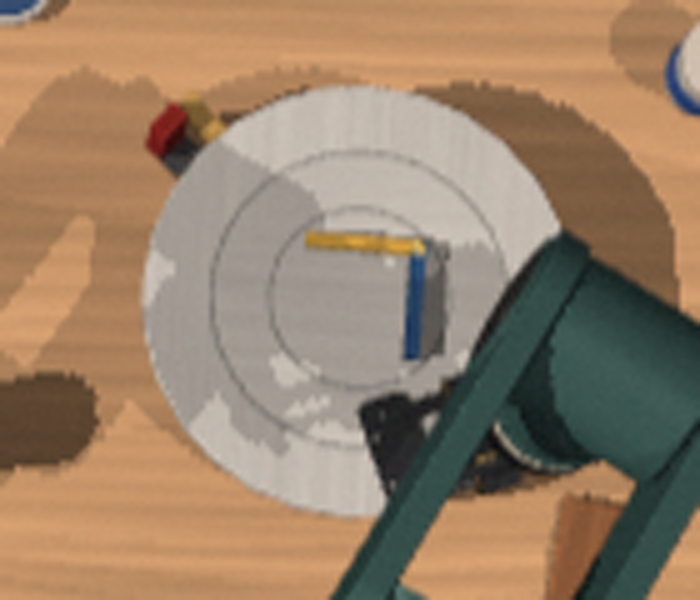

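```bash
python3 -m creep '[[0,0,0,0,0,0,140],[3,0,3,0,0,0,130],[6,0,5,0,0,0,130],[6,0,5,0,0,0,130]]'; python3 -m creep '[[0,-30,0,0,0,0,130],[0,-90,0,0,0,0,130],[0,-150,0,0,0,0,60],[0,-160,0,0,0,0,0]]'
python3 - <<'E'
from h import *
s=robot.snapshot("top"); im=s["color"]
o=robot.get_obs();print(o["joint_positions"],o["wrist_force"],o["tool_pos"])
robot.snapshot("scene")
for c in("top","scene"):
  for n in ["pot","wheel_top"]:
    print(c,n,[(x["point"],x["p"]) for x in robot.landmark_of(n,c)[:2]])
cv2.imwrite("pics/t6z.png",cv2.resize(im[255:290,205:240],None,fx=12,fy=12,interpolation=cv2.INTER_CUBIC))
cv2.imwrite("pics/t6y.png",cv2.resize(im[190:310,300:440],None,fx=5,fy=5,interpolation=cv2.INTER_CUBIC))
for z in(0,.064):print([np.round((w2pix(o,s,[.459+a,.31+b,z])-[205,255])*12) for a in(-.028,.028) for b in (-.028,.028)])
to([.42,.30,.24],70)
E
```

```text
time: 7.78
tool_pos: [0.4655, -0.212, 0.084]
ee_rot: [-1.572, 0.002, 1.909]
wrist_force: [1.0, 0.4, 0.7]
width: 0.0461
time: 8.28
tool_pos: [0.4673, -0.213, 0.2497]
ee_rot: [-1.579, 0.009, 1.909]
wrist_force: [0.1, 0.7, 0.9]
width: 0.0626
[-0.538  -0.0075  1.3849 -0.0001  1.7548 -2.4468] [ 1.3221 -0.3964  0.0512] [ 0.4667 -0.2126  0.2482]
top pot [([0.4614, 0.3083, -0.0005], 0.89)]
top wheel_top [([0.5443, -0.1307, 0.0621], 0.9), ([0.4527, 0.1274, -0.0008], 0.5)]
scene pot [([0.4587, 0.3108, 0.0002], 0.92), ([0.4601, 0.1281, 0.0004], 0.26)]
scene wheel_top [([0.5435, -0.1363, 0.0617], 0.91)]
[array([339., 354.]), array([119., 348.]), array([349., 135.]), array([131., 129.])]
[array([303., 341.]), array([ 75., 334.]), array([314., 114.]), array([ 87., 107.])]
t 8.57 pos [ 0.464  -0.2109  0.2408] rpy [-89.84  -0.2  109.36] -> [496.6, 2.1, -127.8, -0.23, 39.36, 0.14]
```

View pics/t6z.png

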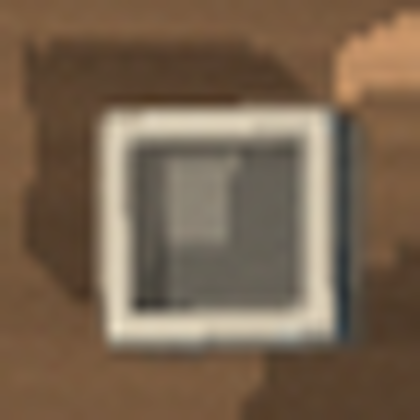

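View pics/t6y.png

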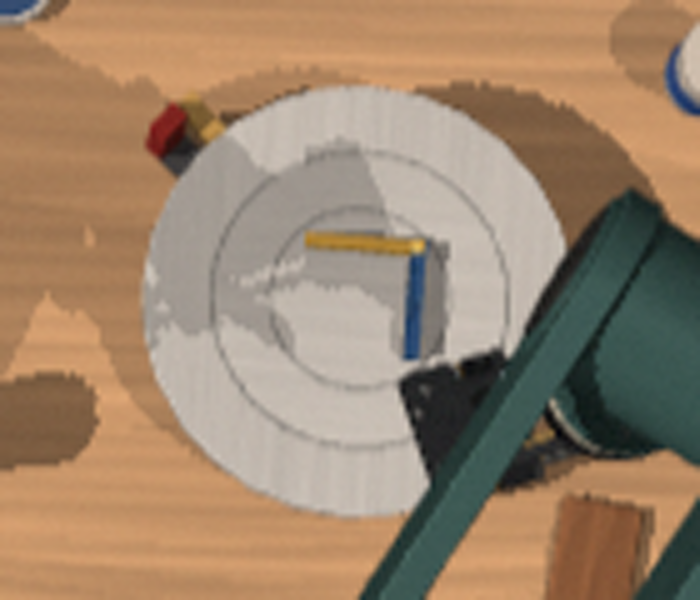

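Run:
```python
from h import *
to([.52,.305,.26],93)
```

```text
t 8.57 pos [ 0.464  -0.2109  0.2408] rpy [-89.84  -0.2  109.36] -> [468.2, -18.2, -223.8, -0.19, 16.36, 0.18]
```

```bash
python3 -m creep '[[54,-18,-25,0,3,0,0],[108,-18,-50,0,6,0,0],[162,-18,-76,0,9,0,0],[216,-18,-102,0,12,0,0],[270,-18,-128,0,16,0,0]]';  python3 - <<'E'
from h import *
to([.52,.305,.26],93)
E
```

```text
time: 9.2
tool_pos: [0.4954, 0.0877, 0.2595]
ee_rot: [-1.568, 0.0, 1.627]
wrist_force: [1.3, 0.8, -0.4]
width: 0.0936
t 9.2 pos [0.4954 0.0877 0.2595] rpy [-89.83   0.    93.23] -> [215.6, -0.7, -36.8, -0.17, 0.23, -0.01]
```

```bash
python3 -m creep '[[54,0,-9,0,0,0,0],[108,0,-18,0,0,0,0],[162,0,-28,0,0,0,0],[216,0,-37,0,0,0,0],[216,0,-37,0,0,0,0]]';  python3 - <<'E'
from h import *
o,s=snap("wrist","w3"); print(o["time"],o["tool_pos"],np.degrees(o["ee_rot"]))
print([(x["point"],x["p"]) for x in robot.landmark_of("pot","wrist")[:2]])
for z in(0,.064):print(w2pix(o,s,[.459,.308,z]))
E
```

```text
time: 9.82
tool_pos: [0.5192, 0.3067, 0.2577]
ee_rot: [-1.565, 0.001, 1.635]
wrist_force: [-0.1, 0.1, -0.3]
width: 0.0942
9.825 [0.5192 0.3067 0.2577] [-89.6869   0.0779  93.6581]
[([0.459, 0.3038, 0.0004], 0.97)]
[328.7599 161.5904]
[329.4236 162.9279]
```

View pics/w3.png

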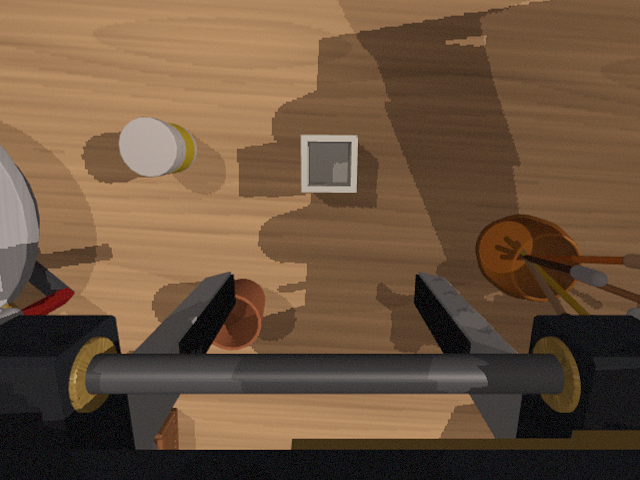

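Run:
```python
from h import *
o,s=snap("wrist","w4"); im=s["color"]
g=cv2.cvtColor(im,cv2.COLOR_BGR2GRAY)[120:210,285:375]; 
hsv=cv2.cvtColor(im,cv2.COLOR_BGR2HSV)[120:210,285:375]
m=((g>150)&(hsv[...,1]<70)).astype(np.uint8); c=max(cv2.findContours(m,cv2.RETR_EXTERNAL,cv2.CHAIN_APPROX_NONE)[0],key=cv2.contourArea)
r=cv2.minAreaRect(c); b=cv2.boxPoints(r)+[285,120]; print(r,b)
W=np.array([pix2w(o,s,u,v,.064) for u,v in b]); print(W, W.mean(0)); e=np.roll(W,-1,0)-W
print(np.linalg.norm(e,axis=1),np.degrees(np.arctan2(e[:,1],e[:,0]))%90)
to([.459,.308,.14],93)
```

```text
((47.0, 42.5), (57.0, 56.0), 90.0) [[304. 134.]
 [360. 134.]
 [360. 191.]
 [304. 191.]]
[[0.4337 0.2782 0.064 ]
 [0.4305 0.3334 0.064 ]
 [0.4862 0.338  0.064 ]
 [0.4896 0.2808 0.064 ]] [0.46   0.3076 0.064 ]
[0.0552 0.0559 0.0572 0.056 ] [3.3713 4.7084 3.3907 2.6228]
t 9.97 pos [0.52   0.3028 0.2601] rpy [-89.88   0.09  93.34] -> [8.9, 120.2, 60.4, -0.12, 0.34, -0.09]
```

```bash
python3 -m creep '[[3,20,30,0,0,0,0],[5,60,59,0,0,0,0],[5,115,59,0,0,0,0],[5,140,59,0,0,0,0],[5,140,59,0,0,0,0]]';  python3 - <<'E'
from h import *
o,s=snap("wrist","w5"); print(o["time"],o["tool_pos"],np.degrees(o["ee_rot"]))
to([.460,.3075,.026],93.4)
print([w2pix(o,s,[.46+a,.3075+b,.064]) for a,b in((-.028,-.028),(-.028,.028))])
E
```

```text
time: 10.6
tool_pos: [0.4596, 0.3028, 0.1189]
ee_rot: [-1.566, 0.002, 1.627]
wrist_force: [0.9, -0.2, 0.8]
width: 0.0943
10.6 [0.4596 0.3028 0.1189] [-89.7131   0.1429  93.2366]
t 10.65 pos [0.461  0.3037 0.1213] rpy [-89.94   0.04  93.25] -> [3.9, 95.3, 0.7, -0.06, -0.15, -0.04]
[array([290.7505, 216.9922]), array([376.5446, 221.7585])]
```

View pics/w5.png

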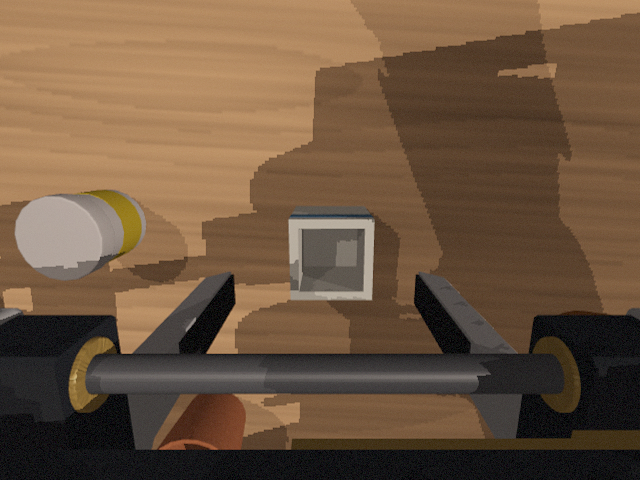

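```bash
python3 -m creep '[[3,45,1,0,0,0,0],[3,85,1,0,0,0,0],[3,95,1,0,0,0,0],[3,95,1,0,0,0,0]]'; python3 -m creep '[[0,0,0,0,0,0,60],[0,0,0,0,0,0,120],[0,0,0,0,0,0,255],[0,0,0,0,0,0,255],[0,0,0,0,0,0,255]]';python3 -m creep '[[0,0,0,0,0,0,255],[0,0,0,0,0,0,255]]'
```

```text
time: 11.15
tool_pos: [0.461, 0.3083, 0.0279]
ee_rot: [-1.573, -0.001, 1.629]
wrist_force: [0.3, 0.7, 0.1]
width: 0.0941
time: 11.78
tool_pos: [0.4602, 0.3078, 0.0268]
ee_rot: [-1.571, 0.001, 1.63]
wrist_force: [0.4, -0.9, 3.1]
width: 0.056
time: 12.02
tool_pos: [0.4602, 0.3078, 0.0268]
ee_rot: [-1.571, 0.001, 1.63]
wrist_force: [-0.1, -2.6, 4.0]
width: 0.0556
```

```bash
python3 -m creep '[[0,-20,0,0,0,0,255],[0,-60,0,0,0,0,255],[0,-110,0,0,0,0,255],[0,-160,0,0,0,0,255],[0,-200,0,0,0,0,255]]';  python3 - <<'E'
from h import *
o,s=snap("top","t7"); print(o["time"],o["tool_pos"],o["width"],o["wrist_force"])
im=s["color"]
for n in("wheel_top","peg_top","foot","strip_a"): print(n,[(np.round(x["point"],4),x["p"]) for x in robot.landmark_of(n,"top")[:2]])
h=cv2.cvtColor(im,cv2.COLOR_BGR2HSV)[200:300,325:420]
cv2.imwrite("pics/t7z.png",cv2.resize(im[200:300,320:430],None,fx=7,fy=6,interpolation=cv2.INTER_CUBIC))
def pca(m,z,n):
    v,u=np.nonzero(m); P=np.array([pix2w(o,s,a+325,b+200,z)[:2] for a,b in zip(u,v)]); c=P.mean(0); w,V=np.linalg.eigh(np.cov((P-c).T)); d=V[:,1]
    print(n,len(P),c,"ang",np.degrees(np.arctan2(d[1],d[0]))%180,"len",np.ptp((P-c)@d),np.ptp((P-c)@V[:,0]))
H,S,V=h[...,0],h[...,1],h[...,2]
pca((H>98)&(H<125)&(S>110),.079,"blue"); pca((H>15)&(H<30)&(S>130)&(np.arange(100)[:,None]>25)&(np.arange(95)[None]>20),.079,"yel")
pca((H>4)&(H<15)&(S>150)&(np.arange(100)[:,None]>50),.11,"peg")
E
```

```text
time: 12.65
tool_pos: [0.4597, 0.3087, 0.2275]
ee_rot: [-1.571, -0.001, 1.63]
wrist_force: [0.2, 0.4, -2.2]
width: 0.0557
12.65 [0.4597 0.3087 0.2275] 0.05571830420912987 [ 0.218   0.3952 -2.1884]
wheel_top [(array([ 0.5445, -0.1322,  0.0638]), 0.78), (array([ 0.7458,  0.0839, -0.0022]), 0.74)]
peg_top []
foot [(array([ 0.5415, -0.1311,  0.0013]), 0.71)]
strip_a [(array([ 0.5429, -0.1641,  0.0768]), 0.64), (array([ 0.5787, -0.1348,  0.0804]), 0.58)]
blue 51 [ 0.5365 -0.1645] ang 177.04576171552733 len 0.05716275967788927 0.007252141136453966
yel 61 [ 0.5759 -0.1332] ang 87.67398852133469 len 0.06852199450145077 0.008609651122800752
peg 77 [ 0.4359 -0.2301] ang 47.170549385340394 len 0.09689508978285773 0.02674381576042183
```

View pics/t7z.png

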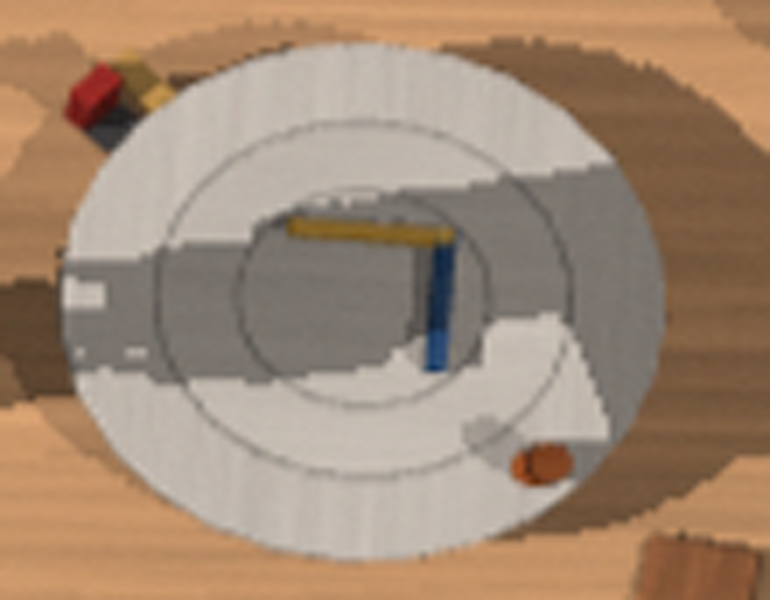

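Run:
```python
from h import *
to([.529,-.119,.20],87.4)
```

```text
t 12.9 pos [0.459  0.3079 0.2235] rpy [-89.77   0.07  93.38] -> [-430.3, 23.9, -44.8, -0.23, 5.98, -0.09]
```

```bash
python3 -m creep '[[-40,0,-4,0,1,0,255],[-90,0,-9,0,2,0,255],[-145,0,-15,0,4,0,255],[-195,0,-20,0,6,0,255],[-240,0,-25,0,6,0,255]]'
python3 - <<'E'
from h import *
to([.529,-.119,.20],87.4)
E
```

```text
time: 13.52
tool_pos: [0.4976, 0.0684, 0.2225]
ee_rot: [-1.565, 0.0, 1.524]
wrist_force: [0.5, 0.3, -1.6]
width: 0.0556
t 13.53 pos [0.4976 0.0684 0.2225] rpy [-89.64   0.    87.33] -> [-185.7, 22.3, -40.2, -0.36, -0.07, -0.0]
```

```bash
python3 -m creep '[[-50,5,-10,0,0,0,255],[-100,10,-20,0,0,0,255],[-145,20,-30,0,0,0,255],[-180,22,-38,0,0,0,255],[-186,22,-40,0,0,0,255]]'; python3 -m creep '[[0,0,0,0,0,0,255],[0,0,0,0,0,0,255]]'
python3 - <<'E'
from h import *
o,s=snap("wrist","w6"); print(o["wrist_force"],o["joint_positions"])
to([.529,-.119,.105],87.4)
E
```

```text
time: 14.15
tool_pos: [0.5288, -0.1191, 0.1999]
ee_rot: [-1.564, -0.002, 1.522]
wrist_force: [0.5, -0.1, -2.2]
width: 0.0559
time: 14.4
tool_pos: [0.5301, -0.1163, 0.2037]
ee_rot: [-1.57, -0.001, 1.526]
wrist_force: [-0.6, 0.3, -2.7]
width: 0.0558
[-0.6426  0.3284 -2.7209] [-0.3209  0.0723  1.3902  0.0007  1.6805 -1.8471]
t 14.45 pos [ 0.5302 -0.1163  0.2041] rpy [-89.97  -0.04  87.46] -> [-2.8, 99.1, 1.1, -0.03, 0.06, 0.04]
```

View pics/w6.png

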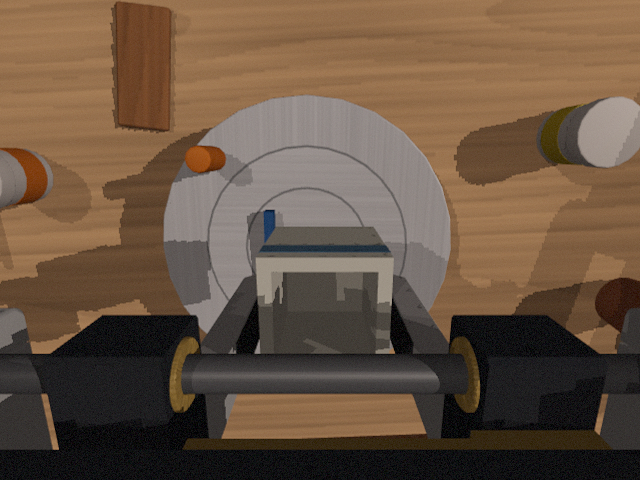

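Run:
```python
from h import *
o=robot.get_obs(); s=robot.snapshot("wrist")
for u,v,z in((275.5,214,.079),(275.5,240,.079),(165,225,.065),(450,225,.065),(307,96,.065),(205,159,.11)): print(u,v,pix2w(o,s,u,v,z))
```

```text
275.5 214 [ 0.5095 -0.1562  0.079 ]
275.5 240 [ 0.532 -0.158  0.079]
165 225 [ 0.5172 -0.257   0.065 ]
450 225 [ 0.5286 -0.0041  0.065 ]
307 96 [ 0.4156 -0.125   0.065 ]
205 159 [ 0.4617 -0.2002  0.11  ]
```

```bash
python3 -m creep '[[0,40,0,0,0,0,255],[0,80,0,0,0,0,255],[0,98,0,0,0,0,255],[0,105,0,0,0,0,255],[0,105,0,0,0,0,255]]'; python3 -m creep '[[0,3,0,0,0,0,255],[0,3,0,0,0,0,255]]'
python3 - <<'E'
from h import *
o=robot.get_obs(); print(o["tool_pos"],o["wrist_force"],np.degrees(o["ee_rot"]))
E
```

```text
time: 15.12
tool_pos: [0.5311, -0.1176, 0.1004]
ee_rot: [-1.572, 0.0, 1.525]
wrist_force: [0.1, 0.1, -2.2]
width: 0.0557
time: 15.38
tool_pos: [0.5309, -0.1178, 0.0973]
ee_rot: [-1.572, 0.0, 1.525]
wrist_force: [-0.4, 0.2, -1.9]
width: 0.0557
[ 0.5309 -0.1178  0.0973] [-0.4267  0.2012 -1.9383] [-90.092    0.0214  87.3611]
```

```bash
python3 -m creep '[[0,3,0,0,0,0,255],[0,3,0,0,0,0,255]]';python3 -m creep '[[0,1,0,0,0,0,255],[0,2,0,0,0,0,255],[0,2,0,0,0,0,255]]'
```

```text
time: 15.62
tool_pos: [0.5303, -0.1176, 0.0933]
ee_rot: [-1.57, -0.0, 1.525]
wrist_force: [0.2, -0.9, -2.0]
width: 0.0558
time: 16.0
tool_pos: [0.5305, -0.1176, 0.0918]
ee_rot: [-1.571, 0.0, 1.525]
wrist_force: [-1.8, 0.6, 0.4]
width: 0.0559
```

```bash
python3 -m creep '[[-5,0,-5,0,0,0,255],[-10,0,-10,0,0,0,255],[-10,0,-10,0,0,0,255]]';python3 -m creep '[[-2,0,0,0,0,0,255],[-3,0,0,0,0,0,255],[-3,0,0,0,0,0,255]]';python3 -m creep '[[0,0,-2,0,0,0,255],[0,0,-4,0,0,0,255],[0,0,-4,0,0,0,255]]'
```

```text
time: 16.38
tool_pos: [0.541, -0.1288, 0.0918]
ee_rot: [-1.573, 0.001, 1.524]
wrist_force: [0.3, 0.1, 0.5]
width: 0.056
time: 16.75
tool_pos: [0.5404, -0.1309, 0.0918]
ee_rot: [-1.572, -0.0, 1.525]
wrist_force: [2.1, 1.7, 2.6]
width: 0.0559
time: 17.12
tool_pos: [0.5417, -0.1313, 0.092]
ee_rot: [-1.566, 0.0, 1.525]
wrist_force: [-5.9, 2.6, 7.5]
width: 0.0559
```

Run:
```python
from h import *
o,s=snap("scene","s8"); im=s["color"]
cv2.imwrite("pics/s8z.png",cv2.resize(im[180:300,200:360],None,fx=5,fy=5,interpolation=cv2.INTER_CUBIC))
o,s=snap("wrist","w8")
t=robot.snapshot("top"); cv2.imwrite("pics/t8z.png",cv2.resize(t["color"][200:300,320:430],None,fx=7,fy=6,interpolation=cv2.INTER_CUBIC))
print(o["wrist_force"],o["wrist_torque"])
```

```text
[-5.9395  2.4097  8.2347] [0.5108 1.0856 0.087 ]
```

View pics/s8z.png

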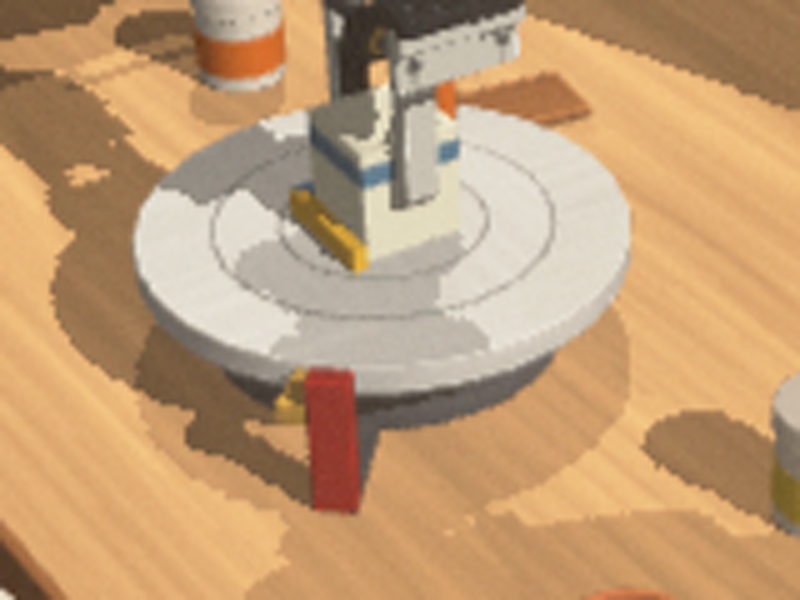

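View pics/w8.png

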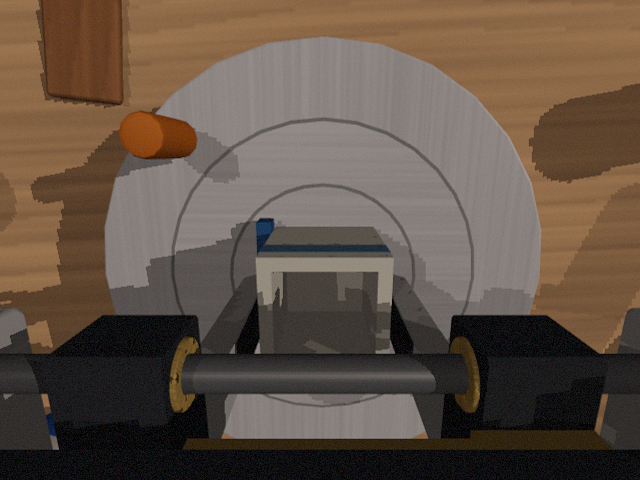

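View pics/t8z.png

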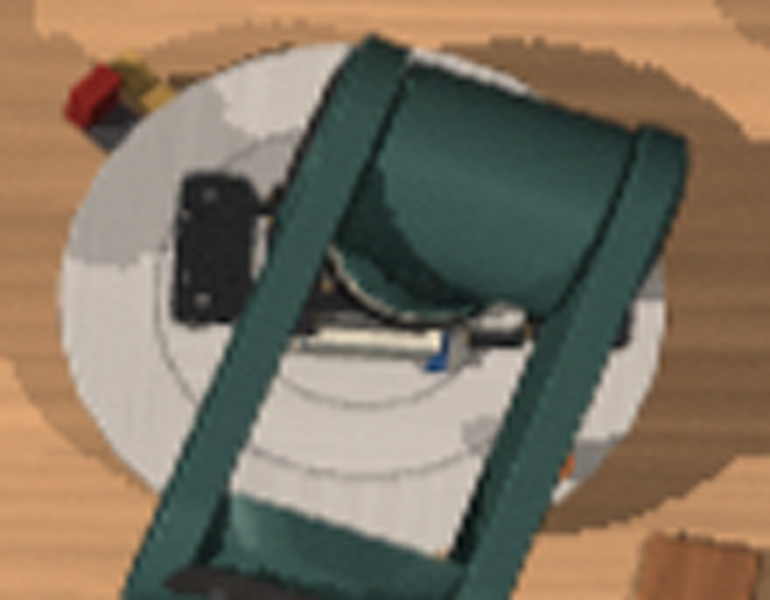

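```bash
python3 -m creep '[[-1,-1,0,0,0,0,255],[-2,-1,0,0,0,0,255],[-2,-1,0,0,0,0,255]]';python3 - <<'E'
from h import *
o=robot.get_obs(); print(o["wrist_force"],o["wrist_torque"],o["tool_pos"],np.degrees(o["ee_rot"]))
E
python3 -m creep '[[-1,0,0,0,0,0,255],[-2,0,0,0,0,0,255],[-2,0,0,0,0,0,255]]';python3 - <<'E'
from h import *
o=robot.get_obs(); print(o["wrist_force"],o["wrist_torque"],o["tool_pos"],np.degrees(o["ee_rot"]))
E
```

```text
time: 17.65
tool_pos: [0.5427, -0.1325, 0.0919]
ee_rot: [-1.568, -0.002, 1.525]
wrist_force: [-3.8, 4.8, 3.6]
width: 0.056
[-3.8213  4.7541  3.6393] [ 0.8455  0.6519 -0.095 ] [ 0.5427 -0.1325  0.0919] [-89.8469  -0.1027  87.3594]
time: 18.02
tool_pos: [0.5428, -0.1326, 0.092]
ee_rot: [-1.568, -0.005, 1.525]
wrist_force: [-4.1, 8.5, 3.9]
width: 0.0561
[-4.104   8.5405  3.8952] [ 1.594   0.6877 -0.215 ] [ 0.5428 -0.1326  0.092 ] [-89.8487  -0.3118  87.3825]
```

```bash
python3 -m creep '[[0,-1,-2,0,0,0,255],[0,-1,-4,0,0,0,255],[0,-1,-4,0,0,0,255]]';python3 - <<'E'
from h import *
o=robot.get_obs(); print(o["wrist_force"],o["wrist_torque"],o["tool_pos"],np.degrees(o["ee_rot"]))
E
python3 -m creep '[[0,0,-2,0,0,0,255],[0,0,-3,0,0,0,255],[0,0,-3,0,0,0,255]]';python3 - <<'E'
from h import *
o=robot.get_obs(); print(o["wrist_force"],o["wrist_torque"],o["tool_pos"],np.degrees(o["ee_rot"]))
E
```

```text
time: 18.4
tool_pos: [0.5439, -0.1327, 0.0922]
ee_rot: [-1.561, -0.006, 1.525]
wrist_force: [-8.3, 7.6, 5.7]
width: 0.0557
[-8.3188  7.6343  5.7155] [ 1.4675  1.7968 -0.4033] [ 0.5439 -0.1327  0.0922] [-89.4343  -0.3189  87.3478]
time: 18.77
tool_pos: [0.5442, -0.1327, 0.0924]
ee_rot: [-1.555, -0.006, 1.524]
wrist_force: [-16.5, 8.3, 10.1]
width: 0.0559
[-16.4928   8.3027  10.1068] [ 1.5988  3.1066 -0.3808] [ 0.5442 -0.1327  0.0924] [-89.0782  -0.3253  87.3349]
```

```bash
python3 -m creep '[[-1,-1,0,-0.5,0,0.3,255],[-3,-2,0,-1,0,0.6,255],[-3,-2,0,-1,0,0.6,255]]';python3 - <<'E'
from h import *
o=robot.get_obs(); print(o["wrist_force"],o["wrist_torque"],o["tool_pos"],np.degrees(o["ee_rot"]))
E
```

```text
time: 19.15
tool_pos: [0.5446, -0.1327, 0.0921]
ee_rot: [-1.573, -0.001, 1.526]
wrist_force: [-10.1, 12.6, 3.6]
width: 0.0558
[-10.0631  12.5575   3.6208] [ 2.753   2.2979 -0.2346] [ 0.5446 -0.1327  0.0921] [-90.1107  -0.0776  87.4134]
```

```bash
python3 -m creep '[[0,0,-1,0,0,0,255],[0,0,-2,-0.3,0,0,255],[0,0,-2,-0.3,0,0,255],[0,0,-2,-0.3,0,0,255]]';python3 - <<'E'
from h import *
o,s=snap("scene","s9"); im=s["color"]
cv2.imwrite("pics/s9z.png",cv2.resize(im[185:285,235:345],None,fx=7,fy=6,interpolation=cv2.INTER_CUBIC))
o,s=snap("wrist","w9"); 
cv2.imwrite("pics/w9z.png",cv2.resize(s["color"][200:300,230:410],None,fx=4,fy=4,interpolation=cv2.INTER_CUBIC))
print(o["wrist_force"],o["wrist_torque"],o["tool_pos"],np.degrees(o["ee_rot"]))
for n in("wheel_top","pot","peg_top"): print(n,[(np.round(x["point"],4),x["p"]) for x in robot.landmark_of(n,"scene")[:2]],[(np.round(x["point"],4),x["p"]) for x in robot.landmark_of(n,"wrist")[:2]])
E
```

```text
time: 19.65
tool_pos: [0.5448, -0.1327, 0.0922]
ee_rot: [-1.573, -0.001, 1.526]
wrist_force: [-15.8, 13.0, 7.1]
width: 0.0559
[-15.2223  13.7016   6.4011] [ 2.7565  3.2167 -0.239 ] [ 0.5448 -0.1328  0.0921] [-90.1408  -0.0749  87.4172]
wheel_top [(array([ 0.5423, -0.1338,  0.0622]), 0.55), (array([ 0.4698, -0.419 , -0.0004]), 0.16)] [(array([ 0.5415, -0.1657,  0.0776]), 0.47)]
pot [(array([ 0.5435, -0.1276,  0.0623]), 0.85)] [(array([ 0.544 , -0.1369,  0.0641]), 0.72)]
peg_top [(array([ 0.462 , -0.2046,  0.1085]), 0.9)] [(array([ 0.4638, -0.2069,  0.1101]), 0.65)]
```

View pics/s9z.png

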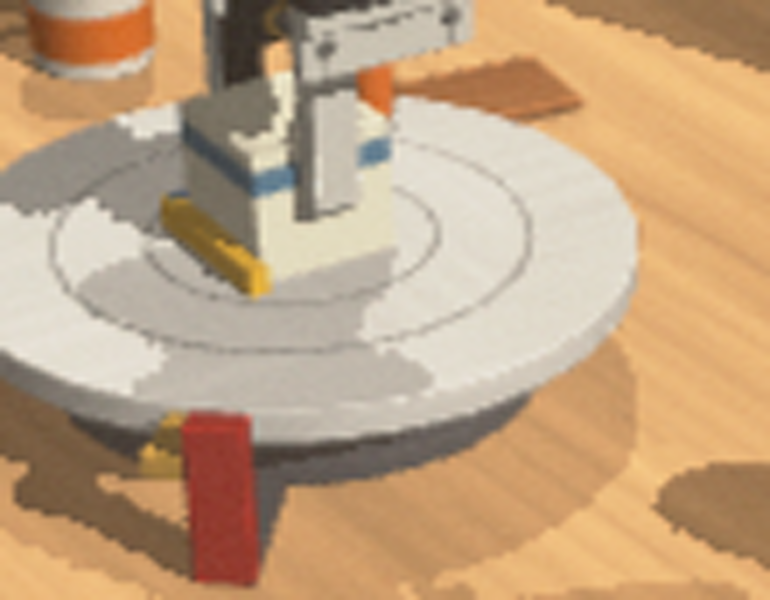

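View pics/w9z.png

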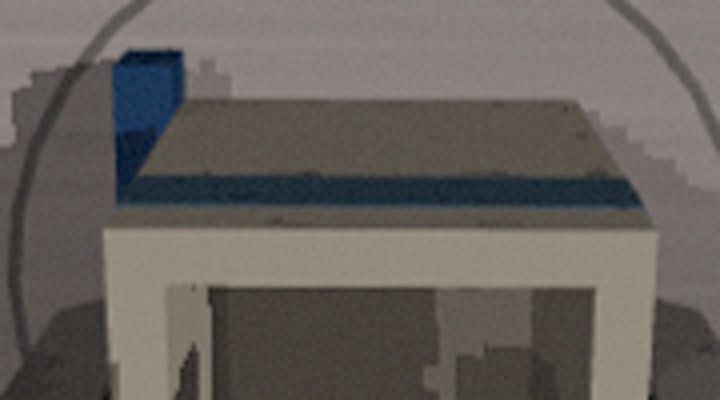

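```bash
python3 -m creep '[[0,0,0,0,0.4,0,255],[0,0,0,0,0.4,0,255],[0,0,0,0,0.4,0,255]]';python3 - <<'E'
from h import *
o,s=snap("top","t10"); print(o["wrist_force"],o["wrist_torque"],o["tool_pos"],np.degrees(o["ee_rot"]))
cv2.imwrite("pics/t10z.png",cv2.resize(s["color"][200:300,320:430],None,fx=7,fy=6,interpolation=cv2.INTER_CUBIC))
E
```

```text
time: 20.42
tool_pos: [0.5448, -0.1327, 0.0921]
ee_rot: [-1.573, -0.001, 1.52]
wrist_force: [-16.3, 13.0, 5.7]
width: 0.0559
[-16.3195  13.0381   5.7029] [2.7861 3.2028 0.213 ] [ 0.5448 -0.1327  0.0921] [-90.1407  -0.0711  87.0903]
```

View pics/t10z.png

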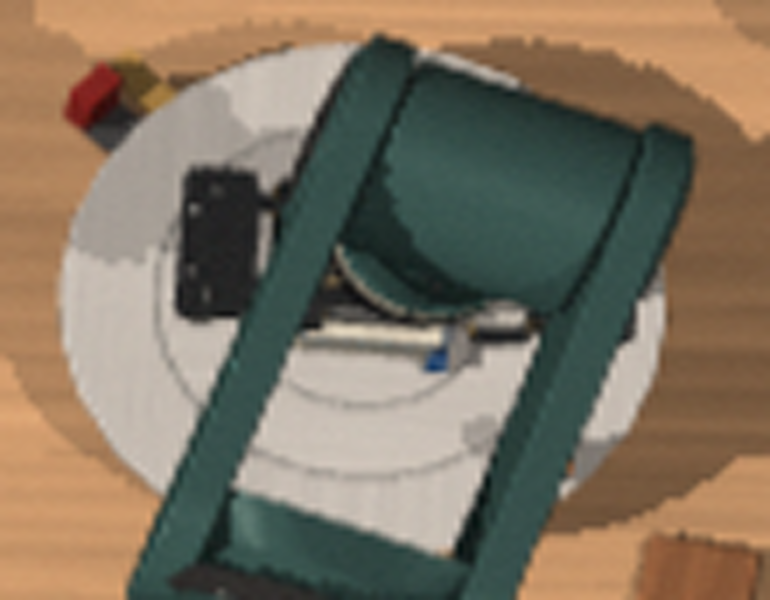

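```bash
python3 -m creep '[[0,0,0,0,-0.3,0,255],[0,0,0,0,-0.3,0,255],[0,0,0,0,-0.3,0,255]]'
python3 - <<'E'
from h import *
o=robot.get_obs(); print(o["wrist_force"],o["wrist_torque"],o["tool_pos"],np.degrees(o["ee_rot"]))
for c in("top","scene"):
  s=robot.snapshot(c); im=s["color"]
  if c=="scene":cv2.imwrite("pics/s11z.png",cv2.resize(im[230:300,235:305],None,fx=8,fy=8,interpolation=cv2.INTER_CUBIC)); cv2.imwrite("pics/s11.png",im)
E
```

```text
time: 20.85
tool_pos: [0.5447, -0.1327, 0.0921]
ee_rot: [-1.573, -0.001, 1.524]
wrist_force: [-16.0, 13.3, 7.0]
width: 0.0559
[-15.9715  13.3448   6.9859] [ 2.7433  3.2021 -0.1636] [ 0.5447 -0.1327  0.0921] [-90.1393  -0.0734  87.3293]
```

View pics/s11z.png

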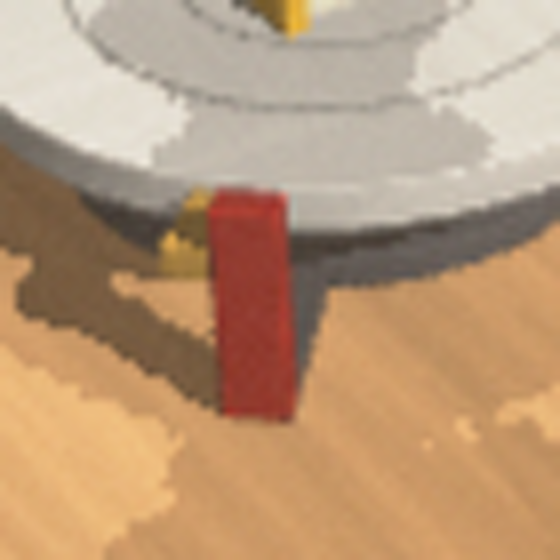

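View pics/s11.png

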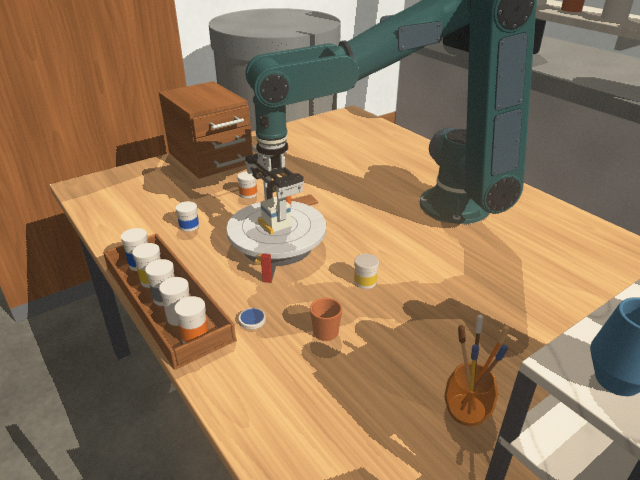

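Run:
```python
from h import *
print(robot.close_job()); o=robot.get_obs(); print(o["time"],o["wrist_force"])
```

```text
the job is handed in; nothing more can be done
None
the job is handed in; nothing more can be done
```

The job is handed in at about 21 s, with the arm still holding the pot against both strips and the wheel at its stop.

1. **Wheel:** I caged the orange peg loosely between the fingers and turned the wheel counter-clockwise along its arc. I pushed until the force reached about 28 N with no further movement, so the lug was against the red stop post. Then I backed off and lifted clear.
2. **Pot:** I gripped the pot across two sides and set it on the wheel inside the corner. First contact was at the expected height. Then I pushed it into the blue and yellow strips. On the first push it dragged before reaching the yellow strip, so I eased the downward load, corrected a 0.9° tilt and pushed again.

**Last checks:**
- **Push:** The strips push back with about 16 N (yellow) and 13 N (blue). The wrist force reads about 7 N upwards, so the pot bears down lightly.
- **Alignment:** The tool is upright to about 0.15°. Its yaw is 87.3°, against 87.4° measured for the strips. The remaining twist is about 0.16 N m and pushes the wheel towards its stop.
- **Pictures:** The pot looks flush on both strips, the lug is against the post, and the other things in view have not visibly moved.

**Disagreements:**
- The networks' pot and wheel positions differed from the contact positions by up to 5 mm. One wrist-camera "wheel_top" report was really the blue strip.
- For a moment while I trimmed the yaw, the twist went to 0.21 N m the other way. That is below the bearing's 0.4 N m, and I reversed it.

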